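Pack a resin repair kit: three hardener pots and the nested mixing cups

TASK

Pack the resin repair kit into the open carton: stand exactly three of the short round hardener pots upright on the carton's floor, and nest the mixing cups in size order, the medium one upright inside the large one that is already in the carton and the small one upright inside the medium one. Leave the two spare round pots, the square pots, the tall bottle, the tape measure and the tape roll standing where they are on the mat.

Things in the scene. Friction and masses are not known exactly. Their poses are not given: they have to be found in the camera images.
- carton: shallow open cardboard carton, fixed to the bench: outside 168 mm (its x) by 258 mm (its y), walls 4 mm thick and 45 mm high, floor 4 mm thick, no partitions, inside 160 x 250 mm; short flaps are folded down outside, reaching about 13 mm beyond the walls. Origin: centre of its underside, on the bench, z up. It and the mat swap sides of the bench from start to start
- mat: flat dark rubber mat, fixed to the bench: 225 mm (its x) by 305 mm (its y), 3 mm thick; the loose things stand on it in a loose array of 3 rows (along its x, 75 mm apart) by 4 (along its y, 78 mm apart), shuffled. Origin: centre of its underside, z up
- cup_large: large white plastic mixing cup, already standing upright in the carton, anywhere along it: outside 78 mm across at the foot, 84 mm at the rim, 46 mm tall, wall 3 mm, floor 4 mm; loose, about 65 g; origin: centre of its underside, z axis up along its axis
- cup_medium: medium white plastic mixing cup: outside 56 mm across at the foot, 62 mm at the rim, 60 mm tall, wall 3 mm, floor 4 mm, about 70 g, starts upright and empty on the mat; nested in the large cup its rim stands 18 mm above the large one's; origin: centre of its underside, z axis up along its axis
- cup_small: small white plastic mixing cup: outside 40 mm across at the foot, 44 mm at the rim, 74 mm tall, wall 3 mm, floor 4 mm, about 75 g, starts upright and empty on the mat; nested in the medium cup its rim stands 18 mm above the medium one's; origin: centre of its underside, z axis up along its axis
- pot_1: short round screw-cap hardener pot, one of five alike: white body 34 mm across and 34 mm tall, grey cap 31 mm across on top, 45 mm tall in all, about 60 g; starts upright on the mat at any of the places there; origin: centre of its underside, z axis up along its axis
- pot_2: short round screw-cap hardener pot, one of five alike: white body 34 mm across and 34 mm tall, grey cap 31 mm across on top, 45 mm tall in all, about 60 g; starts upright on the mat at any of the places there; origin: centre of its underside, z axis up along its axis
- pot_3: short round screw-cap hardener pot, one of five alike: white body 34 mm across and 34 mm tall, grey cap 31 mm across on top, 45 mm tall in all, about 60 g; starts upright on the mat at any of the places there; origin: centre of its underside, z axis up along its axis
- pot_4: short round screw-cap hardener pot, one of five alike: white body 34 mm across and 34 mm tall, grey cap 31 mm across on top, 45 mm tall in all, about 60 g; starts upright on the mat at any of the places there; origin: centre of its underside, z axis up along its axis
- pot_5: short round screw-cap hardener pot, one of five alike: white body 34 mm across and 34 mm tall, grey cap 31 mm across on top, 45 mm tall in all, about 60 g; starts upright on the mat at any of the places there; origin: centre of its underside, z axis up along its axis
- square_pot_1: square screw-lid pot, not wanted: white body 32 x 32 mm and 34 mm tall, grey square cap 28 mm wide, 45 mm tall in all; starts upright on the mat at any of the places there, and stays there; origin: centre of its underside, z axis up along its axis
- square_pot_2: square screw-lid pot, not wanted: white body 32 x 32 mm and 34 mm tall, grey square cap 28 mm wide, 45 mm tall in all; starts upright on the mat at any of the places there, and stays there; origin: centre of its underside, z axis up along its axis
- tall_bottle: tall slim round bottle, not wanted: 28 mm across, 64 mm tall with its 24 mm grey cap; starts upright on the mat at any of the places there, and stays there; origin: centre of its underside, z axis up along its axis
- tape_measure: tape measure, a grey rounded block 44 x 40 mm, 28 mm tall, lying flat, not wanted; starts upright on the mat at any of the places there, and stays there; origin: centre of its underside
- tape_roll: roll of brown packing tape lying flat, ring 52 mm outside, 32 mm inside, 24 mm tall, not wanted; starts upright on the mat at any of the places there, and stays there; origin: centre of its underside

How it is judged:
At the end, for the whole second after the job is handed in: Exactly 3 round pots stand (0.15 rad) on the carton floor, as does the large cup; medium in large and small in medium cup, on its floor, axes within 15 mm, tilt under 0.1 rad; all at rest; spare pots, square pots, bottle, tape measure and roll upright, within 50 mm of their starts (((x of pot_1 in the frame of carton between -0.08 and 0.08 m and y of pot_1 in the frame of carton between -0.125 and 0.125 m and z of pot_1 in the frame of carton between 0 and 0.012 m and angle between pot_1's own z axis and vertical below 0.15 rad and linear speed of pot_1 below 0.02 m/s) or (distance of pot_1 from where it was at the start of the episode below 0.05 m and angle between pot_1's own z axis and vertical below 0.15 rad)) and ((x of pot_2 in the frame of carton between -0.08 and 0.08 m and y of pot_2 in the frame of carton between -0.125 and 0.125 m and z of pot_2 in the frame of carton between 0 and 0.012 m and angle between pot_2's own z axis and vertical below 0.15 rad and linear speed of pot_2 below 0.02 m/s) or (distance of pot_2 from where it was at the start of the episode below 0.05 m and angle between pot_2's own z axis and vertical below 0.15 rad)) and ((x of pot_3 in the frame of carton between -0.08 and 0.08 m and y of pot_3 in the frame of carton between -0.125 and 0.125 m and z of pot_3 in the frame of carton between 0 and 0.012 m and angle between pot_3's own z axis and vertical below 0.15 rad and linear speed of pot_3 below 0.02 m/s) or (distance of pot_3 from where it was at the start of the episode below 0.05 m and angle between pot_3's own z axis and vertical below 0.15 rad)) and ((x of pot_4 in the frame of carton between -0.08 and 0.08 m and y of pot_4 in the frame of carton between -0.125 and 0.125 m and z of pot_4 in the frame of carton between 0 and 0.012 m and angle between pot_4's own z axis and vertical below 0.15 rad and linear speed of pot_4 below 0.02 m/s) or (distance of pot_4 from where it was at the start of the episode below 0.05 m and angle between pot_4's own z axis and vertical below 0.15 rad)) and ((x of pot_5 in the frame of carton between -0.08 and 0.08 m and y of pot_5 in the frame of carton between -0.125 and 0.125 m and z of pot_5 in the frame of carton between 0 and 0.012 m and angle between pot_5's own z axis and vertical below 0.15 rad and linear speed of pot_5 below 0.02 m/s) or (distance of pot_5 from where it was at the start of the episode below 0.05 m and angle between pot_5's own z axis and vertical below 0.15 rad)) and (distance of each of pot_1, pot_2, pot_3 from where it was at the start of the episode above 0.05 m or distance of each of pot_1, pot_2, pot_4 from where it was at the start of the episode above 0.05 m or distance of each of pot_1, pot_2, pot_5 from where it was at the start of the episode above 0.05 m or distance of each of pot_1, pot_3, pot_4 from where it was at the start of the episode above 0.05 m or distance of each of pot_1, pot_3, pot_5 from where it was at the start of the episode above 0.05 m or distance of each of pot_1, pot_4, pot_5 from where it was at the start of the episode above 0.05 m or distance of each of pot_2, pot_3, pot_4 from where it was at the start of the episode above 0.05 m or distance of each of pot_2, pot_3, pot_5 from where it was at the start of the episode above 0.05 m or distance of each of pot_2, pot_4, pot_5 from where it was at the start of the episode above 0.05 m or distance of each of pot_3, pot_4, pot_5 from where it was at the start of the episode above 0.05 m) and (distance of each of pot_1, pot_2 from where it was at the start of the episode below 0.05 m or distance of each of pot_1, pot_3 from where it was at the start of the episode below 0.05 m or distance of each of pot_1, pot_4 from where it was at the start of the episode below 0.05 m or distance of each of pot_1, pot_5 from where it was at the start of the episode below 0.05 m or distance of each of pot_2, pot_3 from where it was at the start of the episode below 0.05 m or distance of each of pot_2, pot_4 from where it was at the start of the episode below 0.05 m or distance of each of pot_2, pot_5 from where it was at the start of the episode below 0.05 m or distance of each of pot_3, pot_4 from where it was at the start of the episode below 0.05 m or distance of each of pot_3, pot_5 from where it was at the start of the episode below 0.05 m or distance of each of pot_4, pot_5 from where it was at the start of the episode below 0.05 m) and x of cup_large in the frame of carton between -0.08 and 0.08 m and y of cup_large in the frame of carton between -0.125 and 0.125 m and z of cup_large in the frame of carton between 0 and 0.012 m and angle between each of cup_large, square_pot_1, square_pot_2, tall_bottle, tape_measure, tape_roll's own z axis and vertical below 0.15 rad and linear speed of each of cup_large, cup_medium, cup_small below 0.02 m/s and horizontal distance between cup_medium and cup_large below 0.015 m and z of cup_medium in the frame of cup_large between 0.001 and 0.008 m and angle between each of cup_medium, cup_small's own z axis and vertical below 0.1 rad and horizontal distance between cup_small and cup_medium below 0.015 m and z of cup_small in the frame of cup_medium between 0.001 and 0.008 m and distance of each of square_pot_1, square_pot_2, tall_bottle, tape_measure, tape_roll from where it was at the start of the episode below 0.05 m); the robot touches nothing.
It also fails if it takes over 72 s, if anything falls off the work surface, if the arm or the gripper's body presses on something with over 40 N, if the wrist force passes 120 N, or if a joint passes its speed limit or range.

ROBOT

A 6-joint arm with a two-finger parallel gripper is mounted at the origin on the work surface. World frame = base frame: x ahead of the robot, y to its left, z up, the work surface at z = 0. Lengths are in m, angles in rad, forces in N, time in s.
With the tool pointing down it reaches from about 0.225 to 0.875 m from the base axis. Payload 3.4 kg.
Tool frame: the origin (TCP) lies at the very end of the fingers, on their centre line; the grasp point (between the pads) lies manip.grip_point_offset behind it (manip.grip_point_offset is the distance from the TCP to the grasp point, in m); z points along the fingers, y is the line along which they close (so a half turn about z gives the same grasp; the last joint's range is limited). The gripper opens to 85 mm and grips with 20 to 120 N. Pads are 22 mm wide; open, the fingers measure 114 mm over their backs; the gripper's body (76 mm by 85 mm) begins 54 mm behind the grasp point. The pads swing forward as they close: fully open they stand 13 mm farther back than shut.
Start: joints at [-1.458, 0.276, 1.505, -0, 1.361, -0.121], TCP at [0.133, -0.559, 0.231] pointing down, gripper open.
Joint ranges: [-2.89, 2.89], [-0.75, 2.08], [0.22, 2.7], [-1.18, 4.32], [0.11, 2.71], [-2.7, 2.7]. Speed limits (rad/s): [2.57, 2.57, 3.14, 3.14, 3.14, 3.14].

INTERFACE

Orientations are given as a unit quaternion [w, x, y, z].
In Python, from rig import manip gives the robot as it stands.
- The arm moves only by the shell command python3 -m pendant 'ROWS' [FORCE]. ROWS is JSON, a list of rows, each an object of numbers: "jaw": the opening, from -1 (shut) to 1 (fully open); "tx", "ty", "tz": the shift along the world's x, y, z in cm; "ax", "ay", "az": the turn, a rotation vector about the world's x, y, z in degrees. In form: [{"jaw": .., "tx": .., "ty": .., "tz": .., "ax": .., "ay": .., "az": ..}, ...]. A call has 1 to 10 rows; each row is the pose to reach, as a shift and turn from the pose commanded when the call began; what a row does not reach only later rows make up. A row lasts 1/8 s, in which the tool goes at most 62.5 mm and 10.7 degrees, less where a joint would pass 70% of its speed; a pose out of reach is approached as far as the arm can. A call with a gripper value outside its range is refused whole. The fingers move at their own pace and stop on an object; FORCE is the grip in N (left out, the last holds). Time passes only in rows, so rows that repeat a pose let the fingers close. It gives the time, the measured TCP pose, the force, the opening and the grip force at its end, in the units of the state.
- manip.get_state(): the state, without advancing time (a new reading comes with each control period).
- manip.get_image(name): name is "scene" or "top" or "wrist"; returns a dict with "pixels" (480x640x3 uint8, blue, green, red), "depth" (480x640 float32, m along the optical axis (not along the pixel's ray), 0 where there is no reading), "fx", "fy", "cx", "cy" (pixels), "pose" (4x4, takes a point from camera to world coordinates). Camera axes: x right, y down, z forward; pixel columns grow to the right and rows downward; lengths in m; the calibration is good to about 2 mm. A picture is of the moment at which its call begins.
- manip.sign_off(): hands the job in; it is judged then, once.
The state is a dict: "clock": time; "qpos": joint angles; "qd": joint speeds; "effort": joint torques, N m; "position": TCP position; "ee_rot": TCP orientation; "contact_force": force on the tool from outside, world axes, zero at the start; "moment": the same for the moment, N m; "width": finger opening in m; "gripper_force": force on a finger pad.
Only numpy, scipy, OpenCV 4.12 (cv2) and the standard library are available. Lean on these libraries where they do the work, as an engineer would, in place of code of your own. Each camera call takes 0.05 s, during which the arm holds its last target. There are 200 camera calls.

## Working session

There is one attempt and no reset: what is moved stays moved. The work goes in short steps, Python scripts to look and compute and a shell command to move; the robot and the scene stay as the last step left them, time stands still between calls to the robot, and variables do not carry over. Pictures are saved under pics/ and viewed, at most 10 in all, crops included, and the job is handed in when it is done.

```bash
mkdir -p pics; ls; python3 - <<'E'
from rig import manip
import cv2,numpy as np
print(manip.get_state(), manip.grip_point_offset)
for n in ["top","scene"]:
    im=manip.get_image(n); cv2.imwrite(f"pics/{n}0.png",im["pixels"]); np.savez(f"{n}0.npz",**im)
    print(n,im["fx"],im["cx"],im["cy"],im["pose"].round(3).tolist(),(im["depth"]>0).mean())
E
```

```text
pics
{'clock': 0.0, 'qpos': array([-1.45800471e+00,  2.76599893e-01,  1.50613923e+00, -6.72087693e-06,
        1.36066216e+00, -1.21021150e-01]), 'qd': array([ 1.18825901e-03, -9.00342255e-04, -4.38044112e-04,  1.27978823e-05,
       -3.99268077e-04,  7.13998840e-04]), 'effort': array([ 1.43044883e-03, -4.16765392e+01, -2.45804179e+01, -6.49171470e-04,
        1.09070868e-02, -7.00884897e-06]), 'position': array([ 0.13314258, -0.55884047,  0.23043447]), 'ee_rot': array([-9.04321147e-04,  9.93173740e-01,  1.16640923e-01,  4.35179183e-07]), 'contact_force': array([-0.45118849,  0.138347  ,  0.07437942]), 'moment': array([ 0.01278077,  0.00375417, -0.03381974]), 'gripper_force': 0.0, 'width': 0.08540777472451162} 0.0187
top 441.3855795065086 309.25132685188527 240.84105385455678 [[-0.019, -0.995, 0.1, 0.465], [-0.999, 0.016, -0.031, 0.001], [0.029, -0.101, -0.995, 0.816], [0.0, 0.0, 0.0, 1.0]] 0.9960384114583334
scene 502.83593851787117 313.83318017248325 225.96159490145808 [[-0.732, 0.511, -0.45, 0.904], [0.681, 0.56, -0.471, 0.395], [0.011, -0.652, -0.759, 0.7], [0.0, 0.0, 0.0, 1.0]] 0.9959895833333333
```

View pics/top0.png

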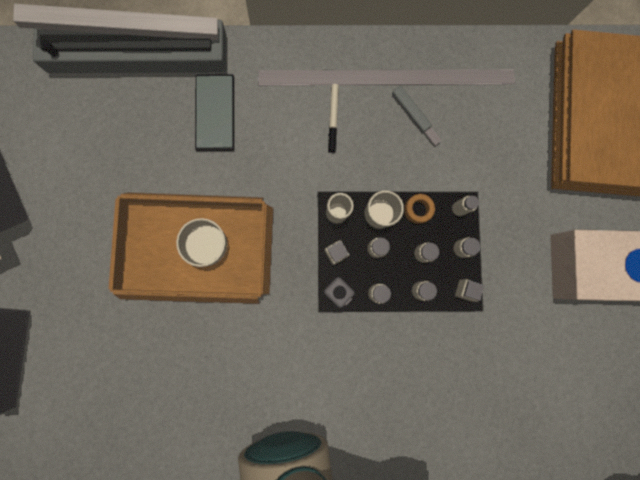

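View pics/scene0.png

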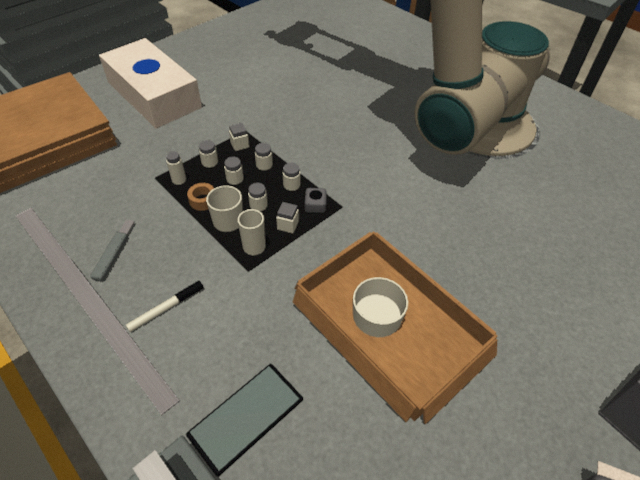

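The top view shows the carton at left (112–268, 195–300), with the large cup at (202,243). The mat is at (318–482, 192–312). By row, it holds:
- **Top row:** small cup (340,208), medium cup (384,209), tape roll (420,208), tall bottle (465,205).
- **Middle row:** square pot (337,252), then round pots at (378,247), (427,252) and (467,247).
- **Bottom row:** tape measure (340,292), round pots at (380,293) and (425,291), then a square pot (470,290).

The scene view agrees with this.

```bash
cat > h.py <<'E'
from rig import manip
import cv2,numpy as np
def world(im):
    d=im["depth"]; v,u=np.mgrid[:480,:640]
    p=np.stack([(u-im["cx"])/im["fx"]*d,(v-im["cy"])/im["fy"]*d,d],-1)
    return p@im["pose"][:3,:3].T+im["pose"][:3,3]
def ray(im,u,v,z):
    P=im["pose"]; r=P[:3,:3]@np.array([(u-im["cx"])/im["fx"],(v-im["cy"])/im["fy"],1.]); o=P[:3,3]
    return o+r*(z-o[2])/r[2]
def blobs(im,box,zlo,zhi=.2,amin=20):
    "blobs of points within height band inside world box x0,x1,y0,y1: list of (contour, centroid uv, pts)"
    W=world(im); x0,x1,y0,y1=box
    m=((W[...,2]>zlo)&(W[...,2]<zhi)&(W[...,0]>x0)&(W[...,0]<x1)&(W[...,1]>y0)&(W[...,1]<y1)&(im["depth"]>0)).astype(np.uint8)
    n,l,s,c=cv2.connectedComponentsWithStats(m,connectivity=4)
    return [(c[i],s[i,4],W[l==i],(l==i)) for i in range(1,n) if s[i,4]>=amin]
E
python3 - <<'E'
from h import *
import numpy as np
for n in ["top","scene"]:
    im=dict(np.load(n+"0.npz")); print(n)
    W=world(im)
    for c,a,p,m in blobs(im,(.28,.70,-.36,.04),.018):
        zt=np.percentile(p[:,2],97); q=p[p[:,2]>zt-.006]
        (cx,cy),r=cv2.minEnclosingCircle(q[:,:2].astype(np.float32))
        mid=(q[:,:2].max(0)+q[:,:2].min(0))/2
        uv=np.argwhere(m&(W[...,2]>zt-.006))[:,::-1].astype(np.float32); (u,v),_=cv2.minEnclosingCircle(uv)
        print(c.round(),a,"top z",zt.round(3),"mid",mid.round(4),"encl",np.round([cx,cy,r*1e3],4),"ray",ray(im,u,v,zt)[:2].round(4))
    print("carton")
    for c,a,p,m in blobs(im,(.2,.75,.04,.42),.03,.1,100):
        (cc,wh,an)=cv2.minAreaRect(p[:,:2].astype(np.float32)); print(a,np.percentile(p[:,2],[3,50,97]).round(4),np.round(cc,4),np.round(wh,4),an, cv2.minEnclosingCircle(p[:,:2].astype(np.float32)))
E
```

```text
top
[386. 207.] 576 top z 0.064 mid [ 0.5982 -0.1557] encl [ 0.5976 -0.1561 31.3562] ray [ 0.5964 -0.1555]
[340. 206.] 404 top z 0.078 mid [ 0.5996 -0.0763] encl [ 0.5999 -0.0761 22.0395] ray [ 0.5993 -0.0755]
[420. 208.] 427 top z 0.029 mid [ 0.6026 -0.2279] encl [ 0.6025 -0.2277 25.9423] ray [ 0.6019 -0.2265]
[467. 204.] 326 top z 0.068 mid [ 0.6045 -0.3071] encl [ 0.6041 -0.3072 12.0228] ray [ 0.6034 -0.3056]
[379. 247.] 315 top z 0.05 mid [ 0.532  -0.1481] encl [ 0.5318 -0.1481 15.4772] ray [ 0.5313 -0.1473]
[468. 247.] 361 top z 0.05 mid [ 0.5285 -0.3091] encl [ 0.5295 -0.3091 15.9375] ray [ 0.5283 -0.308 ]
[337. 251.] 335 top z 0.05 mid [ 0.5238 -0.0719] encl [ 0.5238 -0.0719 19.127 ] ray [ 0.5235 -0.0716]
[428. 252.] 336 top z 0.05 mid [ 0.521  -0.2351] encl [ 0.5212 -0.2355 15.3576] ray [ 0.5206 -0.2342]
[339. 292.] 546 top z 0.033 mid [ 0.453  -0.0753] encl [ 0.453  -0.0754 26.0488] ray [ 0.453  -0.0749]
[471. 290.] 417 top z 0.05 mid [ 0.452 -0.31 ] encl [ 0.4514 -0.3102 19.5211] ray [ 0.452  -0.3093]
[425. 290.] 341 top z 0.05 mid [ 0.4528 -0.2276] encl [ 0.4527 -0.2278 15
[... 1179 characters left out ...]
325 -0.149 ] encl [ 0.5323 -0.1491 16.6972] ray [ 0.5347 -0.1457]
[315. 198.] 430 top z 0.033 mid [ 0.4529 -0.0744] encl [ 0.4529 -0.0744 26.8096] ray [ 0.4565 -0.0723]
[287. 214.] 445 top z 0.049 mid [ 0.5255 -0.074 ] encl [ 0.5247 -0.0742 19.1863] ray [ 0.5269 -0.0705]
carton
115 [0.0779 0.0914 0.0994] [0.2245 0.0577] [0.0104 0.0371] 20.05190658569336 ((0.2283083200454712, 0.05907345563173294), 0.01870463229715824)
5058 [0.0308 0.0422 0.0461] [0.54  0.189] [0.2712 0.1824] 87.19978332519531 ((0.5387178659439087, 0.1888330578804016), 0.15593163669109344)
974 [0.0307 0.0437 0.0511] [0.5442 0.1659] [0.0843 0.0822] 44.7454948425293 ((0.5445480346679688, 0.16533437371253967), 0.0427989736199379)
```

```bash
R='' ; python3 -m pendant '[{"jaw":0.2,"tx":15,"ty":20,"tz":-5,"az":-10},{"jaw":0.2,"tx":31.6,"ty":41.2,"tz":-11,"az":-13.4},{"jaw":0.2,"tx":31.6,"ty":41.2,"tz":-11,"az":-13.4},{"jaw":0.2,"tx":31.6,"ty":41.2,"tz":-11,"az":-13.4},{"jaw":0.2,"tx":31.6,"ty":41.2,"tz":-11,"az":-13.4},{"jaw":0.2,"tx":31.6,"ty":41.2,"tz":-11,"az":-13.4},{"jaw":0.2,"tx":31.6,"ty":41.2,"tz":-11,"az":-13.4},{"jaw":0.2,"tx":31.6,"ty":41.2,"tz":-11,"az":-13.4},{"jaw":0.2,"tx":31.6,"ty":41.2,"tz":-11,"az":-13.4},{"jaw":0.2,"tx":31.6,"ty":41.2,"tz":-11,"az":-13.4}]' 30
```

```text
invalid input at $[0]: expected keys jaw, tx, ty, tz, ax, ay, az
```

```bash
python3 -m pendant '[{"jaw":0.2,"tx":31.6,"ty":41.2,"tz":-11,"ax":0,"ay":0,"az":-13.4},{"jaw":0.2,"tx":31.6,"ty":41.2,"tz":-11,"ax":0,"ay":0,"az":-13.4},{"jaw":0.2,"tx":31.6,"ty":41.2,"tz":-11,"ax":0,"ay":0,"az":-13.4},{"jaw":0.2,"tx":31.6,"ty":41.2,"tz":-11,"ax":0,"ay":0,"az":-13.4},{"jaw":0.2,"tx":31.6,"ty":41.2,"tz":-11,"ax":0,"ay":0,"az":-13.4},{"jaw":0.2,"tx":31.6,"ty":41.2,"tz":-11,"ax":0,"ay":0,"az":-13.4},{"jaw":0.2,"tx":31.6,"ty":41.2,"tz":-11,"ax":0,"ay":0,"az":-13.4},{"jaw":0.2,"tx":31.6,"ty":41.2,"tz":-11,"ax":0,"ay":0,"az":-13.4},{"jaw":0.2,"tx":31.6,"ty":41.2,"tz":-11,"ax":0,"ay":0,"az":-13.4},{"jaw":0.2,"tx":31.6,"ty":41.2,"tz":-11,"ax":0,"ay":0,"az":-13.4}]' 30; python3 - <<'E'
from h import *
im=manip.get_image("wrist"); cv2.imwrite("pics/wrist1.png",im["pixels"])
for c,a,p,m in blobs(im,(.28,.70,-.36,.04),.044,.0535,200):
    print(c.round(),a,((p.max(0)+p.min(0))/2).round(4),(np.ptp(p,axis=0)*1e3).round(1))
E
```

```text
clock: 1.35
position: [0.4495, -0.1455, 0.1205]
ee_rot: [-0.0, 1.0, 0.002, -0.001]
contact_force: [-0.3, -0.1, 0.4]
width: 0.0512
gripper_force: 0.0
[194.   6.] 268 [ 0.5818 -0.0778  0.0488] [ 6.  24.   9.4]
[337.  29.] 296 [ 0.5731 -0.1544  0.0488] [11.4 44.6  9.5]
[326. 107.] 2525 [ 0.5319 -0.1477  0.0484] [30.3 30.   5.5]
[614. 113.] 2600 [ 0.5299 -0.3079  0.0474] [31.  30.   6.9]
[191. 121.] 2739 [ 0.5243 -0.072   0.0476] [37.  36.6  7.2]
[481. 127.] 2545 [ 0.5218 -0.2348  0.0476] [30.2 31.1  7.1]
[590. 246.] 2224 [ 0.4524 -0.3097  0.0475] [34.9 34.9  6.9]
[456. 245.] 1991 [ 0.4529 -0.2272  0.0475] [30.8 30.8  7. ]
[323. 249.] 1912 [ 0.4498 -0.1468  0.0473] [30.5 30.   6.6]
```

View pics/wrist1.png

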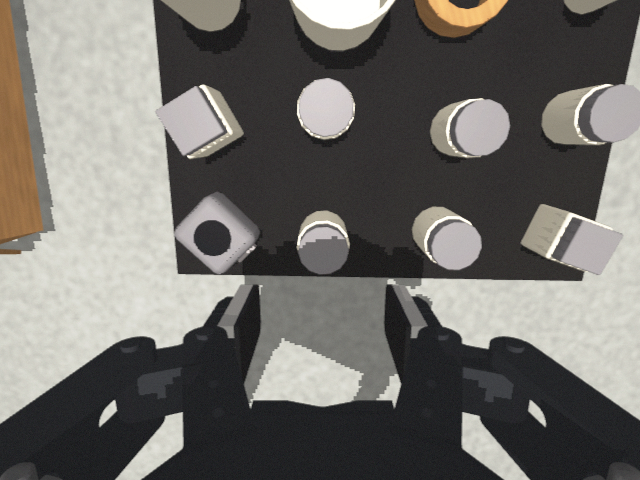

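The wrist view shows pot E at (323,240), centred between the fingers. It measures (0.450, -0.147), which matches the other views.

```bash
python3 -m pendant '[{"jaw":0.2,"tx":0,"ty":-0.1,"tz":-6,"ax":0,"ay":0,"az":0},{"jaw":0.2,"tx":0,"ty":-0.1,"tz":-10,"ax":0,"ay":0,"az":0},{"jaw":0.2,"tx":0,"ty":-0.1,"tz":-11.3,"ax":0,"ay":0,"az":0},{"jaw":0.2,"tx":0,"ty":-0.1,"tz":-11.3,"ax":0,"ay":0,"az":0},{"jaw":-0.6,"tx":0,"ty":-0.1,"tz":-11.3,"ax":0,"ay":0,"az":0},{"jaw":-0.6,"tx":0,"ty":-0.1,"tz":-11.3,"ax":0,"ay":0,"az":0},{"jaw":-0.6,"tx":0,"ty":-0.1,"tz":-11.3,"ax":0,"ay":0,"az":0},{"jaw":-0.6,"tx":0,"ty":-0.1,"tz":-11.3,"ax":0,"ay":0,"az":0}]' 30
```

```text
clock: 2.4
position: [0.4505, -0.1493, 0.0099]
ee_rot: [0.001, 1.0, 0.0, 0.002]
contact_force: [-0.4, -0.7, 7.2]
width: 0.0332
gripper_force: 30.4
```

```bash
python3 -m pendant '[{"jaw":-0.6,"tx":0,"ty":0,"tz":5,"ax":0,"ay":0,"az":0},{"jaw":-0.6,"tx":0,"ty":0,"tz":10,"ax":0,"ay":0,"az":0},{"jaw":-0.6,"tx":2,"ty":6,"tz":11,"ax":0,"ay":0,"az":0},{"jaw":-0.6,"tx":4,"ty":41,"tz":11,"ax":0,"ay":0,"az":0},{"jaw":-0.6,"tx":4,"ty":41,"tz":11,"ax":0,"ay":0,"az":0},{"jaw":-0.6,"tx":4,"ty":41,"tz":11,"ax":0,"ay":0,"az":0},{"jaw":-0.6,"tx":4,"ty":41,"tz":11,"ax":0,"ay":0,"az":0},{"jaw":-0.6,"tx":4,"ty":41,"tz":11,"ax":0,"ay":0,"az":0},{"jaw":-0.6,"tx":4,"ty":41,"tz":11,"ax":0,"ay":0,"az":0},{"jaw":-0.6,"tx":4,"ty":41,"tz":11,"ax":0,"ay":0,"az":0}]' 30; python3 - <<'E'
from h import *
im=manip.get_image("wrist"); cv2.imwrite("pics/wrist2.png",im["pixels"])
W=world(im)
for zc in (.044,.040):
  m=(abs(W[...,2]-zc)<.002); print(zc, [ (W[m][:,i].min().round(3),W[m][:,i].max().round(3)) for i in (0,1)])
E
```

```text
clock: 3.65
position: [0.4891, 0.2646, 0.1185]
ee_rot: [-0.001, 1.0, 0.002, 0.001]
contact_force: [0.5, -0.5, -1.7]
width: 0.0333
gripper_force: 30.3
0.044 [(np.float64(0.354), np.float64(0.625)), (np.float64(0.061), np.float64(0.49))]
0.04 [(np.float64(0.354), np.float64(0.625)), (np.float64(0.065), np.float64(0.49))]
```

View pics/wrist2.png

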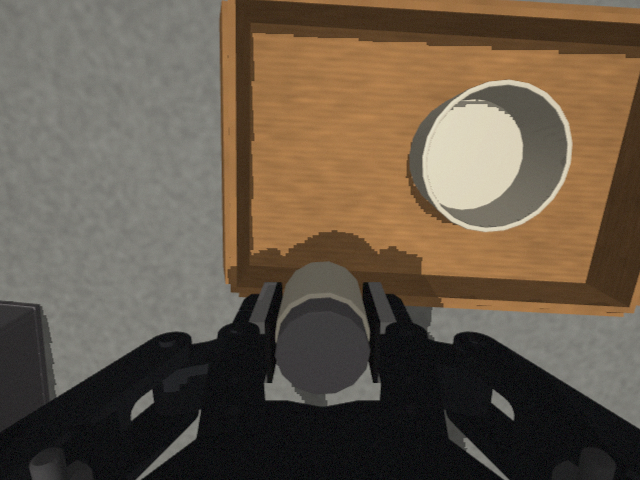

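```bash
python3 -m pendant '[{"jaw":-0.6,"tx":0.3,"ty":0,"tz":-5,"ax":0,"ay":0,"az":0},{"jaw":-0.6,"tx":0.3,"ty":0,"tz":-9.5,"ax":0,"ay":0,"az":0},{"jaw":-0.6,"tx":0.3,"ty":0,"tz":-10.6,"ax":0,"ay":0,"az":0},{"jaw":-0.6,"tx":0.3,"ty":0,"tz":-10.7,"ax":0,"ay":0,"az":0},{"jaw":-0.05,"tx":0.3,"ty":0,"tz":-10.7,"ax":0,"ay":0,"az":0},{"jaw":0.1,"tx":0.3,"ty":0,"tz":-10.7,"ax":0,"ay":0,"az":0},{"jaw":0.1,"tx":0.3,"ty":0,"tz":-10.7,"ax":0,"ay":0,"az":0},{"jaw":0.1,"tx":0.3,"ty":0,"tz":-6,"ax":0,"ay":0,"az":0},{"jaw":0.1,"tx":0.3,"ty":0,"tz":0,"ax":0,"ay":0,"az":0},{"jaw":0.1,"tx":0.3,"ty":-6,"tz":0,"ax":0,"ay":0,"az":0}]' 30; python3 - <<'E'
from h import *
im=manip.get_image("top"); np.savez("top2.npz",**im)
for box in [(.4,.65,.05,.34),(.28,.7,-.36,.04)]:
  for c,a,p,m in blobs(im,box,.0465,.0535,40):
    print(c.round(),a,((p.max(0)+p.min(0))/2).round(4),(np.ptp(p,axis=0)*1e3).round(1))
E
```

```text
clock: 4.95
position: [0.4971, 0.205, 0.1238]
ee_rot: [-0.002, 1.0, 0.003, 0.007]
contact_force: [0.6, -1.7, -0.4]
width: 0.0466
gripper_force: 0.0
[199. 233.] 186 [0.5524 0.1659 0.0501] [66.  82.1  6.7]
[381. 246.] 175 [ 0.5311 -0.1486  0.0487] [28.4 28.8  4.4]
[472. 246.] 179 [ 0.5284 -0.3092  0.0486] [28.6 30.1  4.2]
[338. 250.] 177 [ 0.5254 -0.0735  0.049 ] [31.6 33.3  5. ]
[430. 251.] 171 [ 0.5208 -0.2353  0.0494] [28.4 28.9  5.8]
[474. 289.] 197 [ 0.4521 -0.3094  0.0491] [29.8 33.   5. ]
[428. 290.] 194 [ 0.4527 -0.2282  0.0487] [27.9 28.9  4.3]
```

```bash
python3 -m pendant '[{"jaw":0.2,"tx":-3.9,"ty":-43,"tz":0,"ax":0,"ay":0,"az":0},{"jaw":0.2,"tx":-3.9,"ty":-43,"tz":0,"ax":0,"ay":0,"az":0},{"jaw":0.2,"tx":-3.9,"ty":-43,"tz":0,"ax":0,"ay":0,"az":0},{"jaw":0.2,"tx":-3.9,"ty":-43,"tz":0,"ax":0,"ay":0,"az":0},{"jaw":0.2,"tx":-3.9,"ty":-43,"tz":0,"ax":0,"ay":0,"az":0},{"jaw":0.2,"tx":-3.9,"ty":-43,"tz":0,"ax":0,"ay":0,"az":0},{"jaw":0.2,"tx":-3.9,"ty":-43,"tz":0,"ax":0,"ay":0,"az":0},{"jaw":0.2,"tx":-3.9,"ty":-43,"tz":0,"ax":0,"ay":0,"az":0},{"jaw":0.2,"tx":-3.9,"ty":-43,"tz":0,"ax":0,"ay":0,"az":0},{"jaw":0.2,"tx":-3.9,"ty":-43,"tz":0,"ax":0,"ay":0,"az":0}]' 30; python3 - <<'E'
from h import *
im=manip.get_image("top")
for box in [(.4,.65,.05,.34),(.28,.7,-.36,.04)]:
  for c,a,p,m in blobs(im,box,.0465,.0535,40):
    print(c.round(),a,((p.max(0)+p.min(0))/2).round(4),(np.ptp(p,axis=0)*1e3).round(1))
W=world(im); m=(abs(W[...,2]-.0435)<.002)&(W[...,1]>.05)&(W[...,1]<.34)&(W[...,0]>.4)&(W[...,0]<.65)
print(manip.get_state()["position"])
E
```

```text
clock: 6.25
position: [0.453, -0.2268, 0.1182]
ee_rot: [-0.0, 1.0, 0.001, -0.0]
contact_force: [0.1, 0.1, -0.2]
width: 0.0515
gripper_force: 0.0
[214. 226.] 72 [0.5649 0.1475 0.0495] [41.4 45.4  6. ]
[185. 228.] 63 [0.5665 0.1903 0.0492] [34.6 32.9  5.3]
[199. 256.] 134 [0.5253 0.1657 0.0497] [44.1 81.7  6.4]
[146. 273.] 220 [0.4914 0.2591 0.0492] [27.6 30.5  5.3]
[381. 246.] 182 [ 0.5311 -0.1479  0.0492] [28.2 30.3  5.4]
[472. 246.] 185 [ 0.5285 -0.31    0.049 ] [28.5 28.7  5. ]
[338. 251.] 189 [ 0.5237 -0.0745  0.0492] [35.2 31.3  5.4]
[430. 251.] 182 [ 0.5208 -0.2349  0.049 ] [28.3 29.   4.9]
[ 0.45316874 -0.22679588  0.11830218]
```

```bash
python3 -m pendant '[{"jaw":0.2,"tx":0,"ty":0,"tz":-6,"ax":0,"ay":0,"az":0},{"jaw":0.2,"tx":0,"ty":0,"tz":-10,"ax":0,"ay":0,"az":0},{"jaw":0.2,"tx":0,"ty":0,"tz":-11,"ax":0,"ay":0,"az":0},{"jaw":-0.6,"tx":0,"ty":0,"tz":-11,"ax":0,"ay":0,"az":0},{"jaw":-0.6,"tx":0,"ty":0,"tz":-11,"ax":0,"ay":0,"az":0},{"jaw":-0.6,"tx":0,"ty":0,"tz":-11,"ax":0,"ay":0,"az":0},{"jaw":-0.6,"tx":0,"ty":0,"tz":-11,"ax":0,"ay":0,"az":0},{"jaw":-0.6,"tx":0,"ty":0,"tz":-6,"ax":0,"ay":0,"az":0},{"jaw":-0.6,"tx":0,"ty":0,"tz":-1,"ax":0,"ay":0,"az":0},{"jaw":-0.6,"tx":0,"ty":0,"tz":0,"ax":0,"ay":0,"az":0}]' 30
```

```text
clock: 7.55
position: [0.4553, -0.2298, 0.1221]
ee_rot: [0.002, 1.0, -0.0, 0.003]
contact_force: [0.7, -0.1, 0.3]
width: 0.0332
gripper_force: 30.4
```

```bash
python3 -m pendant '[{"jaw":-0.6,"tx":8.8,"ty":49,"tz":0,"ax":0,"ay":0,"az":0},{"jaw":-0.6,"tx":8.8,"ty":49,"tz":0,"ax":0,"ay":0,"az":0},{"jaw":-0.6,"tx":8.8,"ty":49,"tz":0,"ax":0,"ay":0,"az":0},{"jaw":-0.6,"tx":8.8,"ty":49,"tz":0,"ax":0,"ay":0,"az":0},{"jaw":-0.6,"tx":8.8,"ty":49,"tz":0,"ax":0,"ay":0,"az":0},{"jaw":-0.6,"tx":8.8,"ty":49,"tz":0,"ax":0,"ay":0,"az":0},{"jaw":-0.6,"tx":8.8,"ty":49,"tz":0,"ax":0,"ay":0,"az":0},{"jaw":-0.6,"tx":8.8,"ty":49,"tz":0,"ax":0,"ay":0,"az":0},{"jaw":-0.6,"tx":8.8,"ty":49,"tz":0,"ax":0,"ay":0,"az":0},{"jaw":-0.6,"tx":8.8,"ty":49,"tz":0,"ax":0,"ay":0,"az":0}]' 30
python3 -m pendant '[{"jaw":-0.6,"tx":0,"ty":0,"tz":-5,"ax":0,"ay":0,"az":0},{"jaw":-0.6,"tx":0,"ty":0,"tz":-9.5,"ax":0,"ay":0,"az":0},{"jaw":-0.6,"tx":0,"ty":0,"tz":-10.6,"ax":0,"ay":0,"az":0},{"jaw":-0.6,"tx":0,"ty":0,"tz":-10.7,"ax":0,"ay":0,"az":0},{"jaw":-0.05,"tx":0,"ty":0,"tz":-10.7,"ax":0,"ay":0,"az":0},{"jaw":0.1,"tx":0,"ty":0,"tz":-10.7,"ax":0,"ay":0,"az":0},{"jaw":0.1,"tx":0,"ty":0,"tz":-10.7,"ax":0,"ay":0,"az":0},{"jaw":0.1,"tx":0,"ty":0,"tz":-6,"ax":0,"ay":0,"az":0},{"jaw":0.1,"tx":0,"ty":0,"tz":-1,"ax":0,"ay":0,"az":0},{"jaw":0.1,"tx":0,"ty":-1,"tz":0,"ax":0,"ay":0,"az":0}]' 30
```

```text
clock: 8.8
position: [0.5401, 0.2611, 0.1171]
ee_rot: [0.001, 1.0, 0.0, -0.001]
contact_force: [0.1, -0.4, 0.1]
width: 0.033
gripper_force: 30.5
clock: 10.05
position: [0.5437, 0.2529, 0.1226]
ee_rot: [-0.001, 1.0, 0.001, 0.004]
contact_force: [-0.2, 0.1, 0.3]
width: 0.0468
gripper_force: 0.0
```

```bash
python3 -m pendant '[{"jaw":0.2,"tx":-2,"ty":-48.7,"tz":0,"ax":0,"ay":0,"az":0},{"jaw":0.2,"tx":-2,"ty":-48.7,"tz":0,"ax":0,"ay":0,"az":0},{"jaw":0.2,"tx":-2,"ty":-48.7,"tz":0,"ax":0,"ay":0,"az":0},{"jaw":0.2,"tx":-2,"ty":-48.7,"tz":0,"ax":0,"ay":0,"az":0},{"jaw":0.2,"tx":-2,"ty":-48.7,"tz":0,"ax":0,"ay":0,"az":0},{"jaw":0.2,"tx":-2,"ty":-48.7,"tz":0,"ax":0,"ay":0,"az":0},{"jaw":0.2,"tx":-2,"ty":-48.7,"tz":0,"ax":0,"ay":0,"az":0},{"jaw":0.2,"tx":-2,"ty":-48.7,"tz":0,"ax":0,"ay":0,"az":0},{"jaw":0.2,"tx":-2,"ty":-48.7,"tz":0,"ax":0,"ay":0,"az":0},{"jaw":0.2,"tx":-2,"ty":-48.7,"tz":0,"ax":0,"ay":0,"az":0}]' 30; python3 - <<'E'
from h import *
im=manip.get_image("top")
for box in [(.4,.65,.05,.34),(.28,.7,-.36,.04)]:
  for c,a,p,m in blobs(im,box,.0465,.0535,40):
    print(c.round(),a,((p.max(0)+p.min(0))/2).round(4),(np.ptp(p,axis=0)*1e3).round(1))
E
```

```text
clock: 11.3
position: [0.5203, -0.2348, 0.1175]
ee_rot: [-0.001, 1.0, -0.0, -0.001]
contact_force: [-0.8, -0.4, -0.0]
width: 0.0511
gripper_force: 0.0
[199. 242.] 274 [0.5443 0.1657 0.0498] [82.4 81.9  6.5]
[146. 245.] 228 [0.5406 0.2588 0.0498] [29.7 29.8  6.6]
[146. 273.] 230 [0.4922 0.2598 0.0487] [29.2 29.2  4.3]
[381. 246.] 179 [ 0.5312 -0.1477  0.0486] [28.2 30.   4.1]
[338. 251.] 189 [ 0.5228 -0.0726  0.0484] [33.3 34.9  3.8]
[476. 291.] 164 [ 0.4493 -0.3108  0.0488] [27.9 33.1  4.7]
```

Two pots stand in place, and the arm is now above the third.

```bash
python3 -m pendant '[{"jaw":0.2,"tx":0.1,"ty":0,"tz":-6,"ax":0,"ay":0,"az":0},{"jaw":0.2,"tx":0.1,"ty":0,"tz":-10,"ax":0,"ay":0,"az":0},{"jaw":0.2,"tx":0.1,"ty":0,"tz":-11,"ax":0,"ay":0,"az":0},{"jaw":-0.6,"tx":0.1,"ty":0,"tz":-11,"ax":0,"ay":0,"az":0},{"jaw":-0.6,"tx":0.1,"ty":0,"tz":-11,"ax":0,"ay":0,"az":0},{"jaw":-0.6,"tx":0.1,"ty":0,"tz":-11,"ax":0,"ay":0,"az":0},{"jaw":-0.6,"tx":0.1,"ty":0,"tz":-11,"ax":0,"ay":0,"az":0},{"jaw":-0.6,"tx":0,"ty":0,"tz":-6,"ax":0,"ay":0,"az":0},{"jaw":-0.6,"tx":0,"ty":0,"tz":-1,"ax":0,"ay":0,"az":0},{"jaw":-0.6,"tx":0,"ty":0,"tz":0,"ax":0,"ay":0,"az":0}]' 30
```

```text
clock: 12.6
position: [0.5234, -0.2368, 0.1224]
ee_rot: [0.002, 1.0, -0.0, 0.003]
contact_force: [-0.2, -0.0, -1.5]
width: 0.0331
gripper_force: 30.7
```

```bash
python3 -m pendant '[{"jaw":-0.6,"tx":7.1,"ty":49.7,"tz":0,"ax":0,"ay":0,"az":0},{"jaw":-0.6,"tx":7.1,"ty":49.7,"tz":0,"ax":0,"ay":0,"az":0},{"jaw":-0.6,"tx":7.1,"ty":49.7,"tz":0,"ax":0,"ay":0,"az":0},{"jaw":-0.6,"tx":7.1,"ty":49.7,"tz":0,"ax":0,"ay":0,"az":0},{"jaw":-0.6,"tx":7.1,"ty":49.7,"tz":0,"ax":0,"ay":0,"az":0},{"jaw":-0.6,"tx":7.1,"ty":49.7,"tz":0,"ax":0,"ay":0,"az":0},{"jaw":-0.6,"tx":7.1,"ty":49.7,"tz":0,"ax":0,"ay":0,"az":0},{"jaw":-0.6,"tx":7.1,"ty":49.7,"tz":0,"ax":0,"ay":0,"az":0},{"jaw":-0.6,"tx":7.1,"ty":49.7,"tz":0,"ax":0,"ay":0,"az":0},{"jaw":-0.6,"tx":7.1,"ty":49.7,"tz":0,"ax":0,"ay":0,"az":0}]' 30
python3 -m pendant '[{"jaw":-0.6,"tx":0,"ty":0,"tz":-5,"ax":0,"ay":0,"az":0},{"jaw":-0.6,"tx":0,"ty":0,"tz":-9.5,"ax":0,"ay":0,"az":0},{"jaw":-0.6,"tx":0,"ty":0,"tz":-10.6,"ax":0,"ay":0,"az":0},{"jaw":-0.6,"tx":0,"ty":0,"tz":-10.7,"ax":0,"ay":0,"az":0},{"jaw":-0.05,"tx":0,"ty":0,"tz":-10.7,"ax":0,"ay":0,"az":0},{"jaw":0.1,"tx":0,"ty":0,"tz":-10.7,"ax":0,"ay":0,"az":0},{"jaw":0.1,"tx":0,"ty":0,"tz":-10.7,"ax":0,"ay":0,"az":0},{"jaw":0.1,"tx":0,"ty":0,"tz":-6,"ax":0,"ay":0,"az":0},{"jaw":0.1,"tx":0,"ty":0,"tz":-1,"ax":0,"ay":0,"az":0},{"jaw":0.1,"tx":0,"ty":-1,"tz":0,"ax":0,"ay":0,"az":0}]' 30
```

```text
clock: 13.85
position: [0.5912, 0.2613, 0.1171]
ee_rot: [0.001, 1.0, 0.001, -0.001]
contact_force: [-0.1, -0.8, -1.1]
width: 0.0328
gripper_force: 30.8
clock: 15.1
position: [0.5947, 0.2529, 0.1228]
ee_rot: [-0.001, 1.0, 0.001, 0.004]
contact_force: [-0.2, -0.7, 0.1]
width: 0.047
gripper_force: 0.0
```

```bash
python3 -m pendant '[{"jaw":0.75,"tx":0.6,"ty":-40.8,"tz":2.3,"ax":0,"ay":0,"az":45},{"jaw":0.75,"tx":0.6,"ty":-40.8,"tz":2.3,"ax":0,"ay":0,"az":45},{"jaw":0.75,"tx":0.6,"ty":-40.8,"tz":2.3,"ax":0,"ay":0,"az":45},{"jaw":0.75,"tx":0.6,"ty":-40.8,"tz":2.3,"ax":0,"ay":0,"az":45},{"jaw":0.75,"tx":0.6,"ty":-40.8,"tz":2.3,"ax":0,"ay":0,"az":45},{"jaw":0.75,"tx":0.6,"ty":-40.8,"tz":2.3,"ax":0,"ay":0,"az":45},{"jaw":0.75,"tx":0.6,"ty":-40.8,"tz":2.3,"ax":0,"ay":0,"az":45},{"jaw":0.75,"tx":0.6,"ty":-40.8,"tz":2.3,"ax":0,"ay":0,"az":45},{"jaw":0.75,"tx":0.6,"ty":-40.8,"tz":2.3,"ax":0,"ay":0,"az":45},{"jaw":0.75,"tx":0.6,"ty":-40.8,"tz":2.3,"ax":0,"ay":0,"az":45}]' 30; python3 - <<'E'
from h import *
im=manip.get_image("wrist"); cv2.imwrite("pics/wrist3.png",im["pixels"])
W=world(im)
# depth of finger tips: near pixels; print tip height in world
near=(im["depth"]>0)&(W[...,2]>.10)
print("lowest finger z",np.percentile(W[near][:,2],[0.1,1,5]).round(4))
for lo,hi in [(.058,.067),(.072,.081)]:
  for c,a,p,m in blobs(im,(.5,.7,-.2,.0),lo,hi,100): print(c.round(),a,((p.max(0)+p.min(0))/2).round(4),(np.ptp(p,axis=0)*1e3).round(1))
im=manip.get_image("top")
for c,a,p,m in blobs(im,(.4,.65,.05,.34),.0465,.0535,40):
    print(c.round(),a,((p.max(0)+p.min(0))/2).round(4),(np.ptp(p,axis=0)*1e3).round(1))
E
```

```text
clock: 16.35
position: [0.5978, -0.1549, 0.1409]
ee_rot: [-0.001, 0.924, 0.383, -0.0]
contact_force: [0.5, 0.1, -0.6]
width: 0.0745
gripper_force: 0.0
lowest finger z [0.1518 0.1582 0.1743]
[208. 153.] 437 [ 0.5979 -0.0743  0.0625] [32.6 35.8  9. ]
[323. 250.] 1750 [ 0.598  -0.1557  0.0618] [61.  61.3  7.7]
[220. 151.] 1622 [ 0.6007 -0.0753  0.0761] [43.7 43.4  8.2]
[147. 215.] 221 [0.592  0.2589 0.049 ] [28.3 30.8  5. ]
[200. 241.] 271 [0.5445 0.1657 0.0495] [82.4 81.7  5.9]
[146. 244.] 219 [0.5406 0.2589 0.0492] [29.6 29.7  5.3]
[146. 273.] 227 [0.4922 0.2592 0.0493] [29.3 30.7  5.6]
```

View pics/wrist3.png

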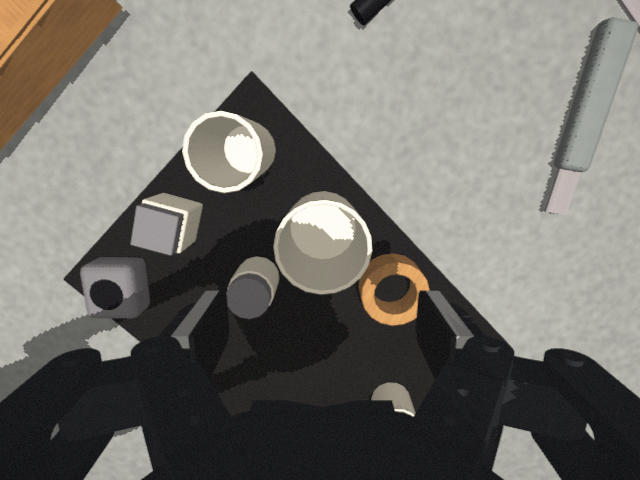

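```bash
python3 -m pendant '[{"jaw":0.75,"tx":0,"ty":0,"tz":-6,"ax":0,"ay":0,"az":0},{"jaw":0.75,"tx":0,"ty":0,"tz":-9.5,"ax":0,"ay":0,"az":0},{"jaw":0.75,"tx":0,"ty":0,"tz":-9.9,"ax":0,"ay":0,"az":0},{"jaw":0.75,"tx":0,"ty":0,"tz":-9.9,"ax":0,"ay":0,"az":0},{"jaw":0.2,"tx":0,"ty":0,"tz":-9.9,"ax":0,"ay":0,"az":0},{"jaw":0.2,"tx":0,"ty":0,"tz":-9.9,"ax":0,"ay":0,"az":0},{"jaw":0.2,"tx":0,"ty":0,"tz":-9.9,"ax":0,"ay":0,"az":0},{"jaw":0.2,"tx":0,"ty":0,"tz":-9.9,"ax":0,"ay":0,"az":0}]' 35; python3 -m pendant '[{"jaw":0.2,"tx":0,"ty":0,"tz":2,"ax":0,"ay":0,"az":0},{"jaw":0.2,"tx":0,"ty":0,"tz":7,"ax":0,"ay":0,"az":0},{"jaw":0.2,"tx":0,"ty":0,"tz":9.9,"ax":0,"ay":0,"az":0},{"jaw":0.2,"tx":0,"ty":0,"tz":9.9,"ax":0,"ay":0,"az":0}]' 35; python3 - <<'E'
from h import *
im=manip.get_image("wrist"); cv2.imwrite("pics/wrist4.png",im["pixels"])
E
```

```text
clock: 17.45
position: [0.5998, -0.1567, 0.0449]
ee_rot: [0.001, 0.924, 0.383, 0.002]
contact_force: [0.4, 0.9, 6.1]
width: 0.0606
gripper_force: 38.2
clock: 17.95
position: [0.6003, -0.1572, 0.145]
ee_rot: [0.003, 0.924, 0.383, 0.003]
contact_force: [0.4, -0.4, -0.0]
width: 0.0607
gripper_force: 38.3
```

View pics/wrist4.png

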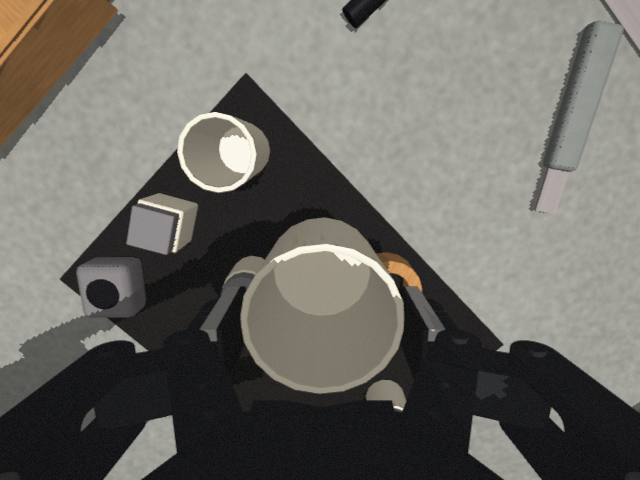

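The medium cup hangs upright in the grip, with its rim at about (322,318).

```bash
python3 -m pendant '[{"jaw":0.2,"tx":-1,"ty":5,"tz":0,"ax":0,"ay":0,"az":0},{"jaw":0.2,"tx":-2,"ty":10,"tz":0,"ax":0,"ay":0,"az":0},{"jaw":0.2,"tx":-3,"ty":15,"tz":0,"ax":0,"ay":0,"az":0},{"jaw":0.2,"tx":-4,"ty":21,"tz":0,"ax":0,"ay":0,"az":0},{"jaw":0.2,"tx":-5,"ty":27,"tz":0,"ax":0,"ay":0,"az":0},{"jaw":0.2,"tx":-5.4,"ty":31,"tz":0,"ax":0,"ay":0,"az":0},{"jaw":0.2,"tx":-5.4,"ty":32.2,"tz":0,"ax":0,"ay":0,"az":0},{"jaw":0.2,"tx":-5.4,"ty":32.2,"tz":0,"ax":0,"ay":0,"az":0},{"jaw":0.2,"tx":-5.4,"ty":32.2,"tz":0,"ax":0,"ay":0,"az":0},{"jaw":0.2,"tx":-5.4,"ty":32.2,"tz":0,"ax":0,"ay":0,"az":0}]' 35; python3 - <<'E'
from h import *
im=manip.get_image("wrist")
tz=manip.get_state()["position"][2]
W=world(im)
near=(im["depth"]>0)&(W[...,2]>tz+.005)&(W[...,2]<tz+.026)
px=im["pixels"].astype(int); bright=px.min(-1)>90
for c,a,p,m in blobs(im,(.48,.62,.1,.24),tz+.005,tz+.03,100):
    q=p[bright[m]]
    if len(q)>50: print("held",c.round(),len(q),((q.max(0)+q.min(0))/2).round(4),(np.ptp(q,axis=0)*1e3).round(1))
for c,a,p,m in blobs(im,(.48,.62,.1,.24),.044,.056,80): print("large",c.round(),a,p.min(0).round(4),p.max(0).round(4))
E
```

```text
clock: 19.25
position: [0.5444, 0.1642, 0.1411]
ee_rot: [0.0, 0.924, 0.382, -0.0]
contact_force: [0.1, -0.3, -0.6]
width: 0.0608
gripper_force: 38.3
held [323. 323.] 3044 [0.5442 0.1635 0.1578] [61.7 61.6 19.7]
large [429. 188.] 674 [0.6145 0.1003 0.044 ] [0.62   0.1944 0.0475]
large [317. 211.] 1289 [0.5063 0.1298 0.044 ] [0.5863 0.2085 0.0525]
```

```bash
python3 - <<'E'
from h import *
im=manip.get_image("wrist"); W=world(im)
px=im["pixels"].astype(int); bright=px.min(-1)>90
m=(W[...,2]>.12)&(W[...,2]<.19)&bright&(np.hypot(W[...,0]-.5443,W[...,1]-.1636)<.034)
r=np.hypot(W[...,0]-.5443,W[...,1]-.1636)
for lo,hi in [(.020,.026),(.026,.028),(.028,.0295),(.0295,.0305),(.0305,.032)]:
    k=m&(r>lo)&(r<hi); print(lo,k.sum(),np.percentile(W[k][:,2],[5,25,50,75,95]).round(4) if k.any() else "")
# inner floor of held cup
k=bright&(r<.02)&(im["depth"]>0); print("floor",np.percentile(W[k][:,2],[5,25,50,75,95]).round(4))
E
```

```text
0.02 0 
0.026 184 [0.1566 0.1593 0.1601 0.1605 0.161 ]
0.028 1666 [0.1589 0.1595 0.1599 0.1603 0.1608]
0.0295 1002 [0.1588 0.1594 0.1598 0.1602 0.1608]
0.0305 221 [0.1586 0.1592 0.1596 0.1601 0.1606]
floor [0.0084 0.1032 0.1038 0.1043 0.1049]
```

```bash
python3 -m pendant '[{"jaw":0.2,"tx":0,"ty":0.2,"tz":-3,"ax":0,"ay":0,"az":0},{"jaw":0.2,"tx":0,"ty":0.2,"tz":-6,"ax":0,"ay":0,"az":0},{"jaw":0.2,"tx":0,"ty":0.2,"tz":-8,"ax":0,"ay":0,"az":0},{"jaw":0.2,"tx":0,"ty":0.2,"tz":-9,"ax":0,"ay":0,"az":0},{"jaw":0.2,"tx":0,"ty":0.2,"tz":-9.1,"ax":0,"ay":0,"az":0},{"jaw":0.2,"tx":0,"ty":0.2,"tz":-9.1,"ax":0,"ay":0,"az":0}]' 35; python3 -m pendant '[{"jaw":0.6,"tx":0,"ty":0,"tz":0,"ax":0,"ay":0,"az":0},{"jaw":0.75,"tx":0,"ty":0,"tz":0,"ax":0,"ay":0,"az":0},{"jaw":0.75,"tx":0,"ty":0,"tz":0.1,"ax":0,"ay":0,"az":0},{"jaw":0.75,"tx":0,"ty":0,"tz":3,"ax":0,"ay":0,"az":0},{"jaw":0.75,"tx":0,"ty":0,"tz":9,"ax":0,"ay":0,"az":0},{"jaw":0.75,"tx":0,"ty":0,"tz":10,"ax":0,"ay":0,"az":0},{"jaw":0.75,"tx":0,"ty":0,"tz":10,"ax":0,"ay":0,"az":0}]' 35; python3 - <<'E'
from h import *
im=manip.get_image("wrist")
for lo,hi in [(.064,.072),(.046,.054)]:
  for c,a,p,m in blobs(im,(.49,.60,.11,.23),lo,hi,80): print(c.round(),a,((p.max(0)+p.min(0))/2).round(4),(np.ptp(p,axis=0)*1e3).round(1),np.median(p[:,2]).round(4))
W=world(im);k=(np.hypot(W[...,0]-.5443,W[...,1]-.1656)<.015);print("floor",np.percentile(W[k][:,2],[5,50,95]))
E
```

```text
clock: 20.1
position: [0.5448, 0.1675, 0.0508]
ee_rot: [0.0, 0.924, 0.383, 0.001]
contact_force: [0.4, -0.8, 0.0]
width: 0.0606
gripper_force: 38.3
clock: 20.98
position: [0.5444, 0.1677, 0.151]
ee_rot: [0.0, 0.924, 0.383, 0.001]
contact_force: [0.1, 0.3, -0.5]
width: 0.075
gripper_force: 0.0
[323. 247.] 1597 [0.5446 0.1671 0.0672] [61.3 60.9  6.3] 0.0683
[323. 239.] 1880 [0.5446 0.1667 0.0495] [83.4 83.1  6.9] 0.0504
[322. 262.] 468 [0.543  0.1655 0.05  ] [51.6 51.7  8. ] 0.0503
floor [0.01242785 0.23575661 0.24425101]
```

```bash
python3 -m pendant '[{"jaw":0.45,"tx":5.6,"ty":-24.4,"tz":1,"ax":0,"ay":0,"az":0},{"jaw":0.45,"tx":5.6,"ty":-24.4,"tz":1,"ax":0,"ay":0,"az":0},{"jaw":0.45,"tx":5.6,"ty":-24.4,"tz":1,"ax":0,"ay":0,"az":0},{"jaw":0.45,"tx":5.6,"ty":-24.4,"tz":1,"ax":0,"ay":0,"az":0},{"jaw":0.45,"tx":5.6,"ty":-24.4,"tz":1,"ax":0,"ay":0,"az":0},{"jaw":0.45,"tx":5.6,"ty":-24.4,"tz":1,"ax":0,"ay":0,"az":0},{"jaw":0.45,"tx":5.6,"ty":-24.4,"tz":1,"ax":0,"ay":0,"az":0},{"jaw":0.45,"tx":5.6,"ty":-24.4,"tz":1,"ax":0,"ay":0,"az":0},{"jaw":0.45,"tx":5.6,"ty":-24.4,"tz":1,"ax":0,"ay":0,"az":0}]' 35; python3 - <<'E'
from h import *
im=manip.get_image("wrist")
for c,a,p,m in blobs(im,(.5,.7,-.12,.0),.072,.081,100): print(c.round(),a,((p.max(0)+p.min(0))/2).round(4),(np.ptp(p,axis=0)*1e3).round(1))
im=manip.get_image("top")
for lo,hi in [(.064,.072),(.046,.054)]:
  for c,a,p,m in blobs(im,(.4,.65,.05,.34),lo,hi,40): print(c.round(),a,((p.max(0)+p.min(0))/2).round(4),(np.ptp(p,axis=0)*1e3).round(1))
E
```

```text
clock: 22.15
position: [0.6001, -0.0754, 0.1604]
ee_rot: [0.0, 0.924, 0.383, 0.0]
contact_force: [0.2, 0.2, 0.1]
width: 0.0623
gripper_force: 0.0
[322. 245.] 1135 [ 0.6009 -0.0751  0.0758] [43.4 43.7  7.7]
[197. 240.] 209 [0.5442 0.1663 0.0674] [59.8 61.3  6.7]
[147. 215.] 229 [0.592  0.2587 0.049 ] [28.5 31.2  5.9]
[200. 242.] 282 [0.5443 0.1661 0.0495] [82.2 82.   6.9]
[189. 234.] 49 [0.553  0.1774 0.0501] [36.6 32.6  7.9]
[146. 244.] 241 [0.5406 0.2588 0.0486] [29.9 29.9  5.2]
[146. 273.] 241 [0.4922 0.2589 0.049 ] [29.2 30.5  5.9]
```

```bash
python3 -m pendant '[{"jaw":0.45,"tx":0.1,"ty":0,"tz":-6,"ax":0,"ay":0,"az":0},{"jaw":0.45,"tx":0.1,"ty":0,"tz":-9.5,"ax":0,"ay":0,"az":0},{"jaw":0.45,"tx":0.1,"ty":0,"tz":-9.9,"ax":0,"ay":0,"az":0},{"jaw":0.45,"tx":0.1,"ty":0,"tz":-9.9,"ax":0,"ay":0,"az":0},{"jaw":-0.3,"tx":0.1,"ty":0,"tz":-9.9,"ax":0,"ay":0,"az":0},{"jaw":-0.3,"tx":0.1,"ty":0,"tz":-9.9,"ax":0,"ay":0,"az":0},{"jaw":-0.3,"tx":0.1,"ty":0,"tz":-9.9,"ax":0,"ay":0,"az":0},{"jaw":-0.3,"tx":0.1,"ty":0,"tz":-9.9,"ax":0,"ay":0,"az":0}]' 35; python3 -m pendant '[{"jaw":-0.3,"tx":0,"ty":0,"tz":2,"ax":0,"ay":0,"az":0},{"jaw":-0.3,"tx":0,"ty":0,"tz":7,"ax":0,"ay":0,"az":0},{"jaw":-0.3,"tx":0,"ty":0,"tz":12,"ax":0,"ay":0,"az":0},{"jaw":-0.3,"tx":-2,"ty":6,"tz":13,"ax":0,"ay":0,"az":0},{"jaw":-0.3,"tx":-4,"ty":12,"tz":13,"ax":0,"ay":0,"az":0},{"jaw":-0.3,"tx":-5.7,"ty":18,"tz":13,"ax":0,"ay":0,"az":0},{"jaw":-0.3,"tx":-5.7,"ty":23,"tz":13,"ax":0,"ay":0,"az":0},{"jaw":-0.3,"tx":-5.7,"ty":24.2,"tz":13,"ax":0,"ay":0,"az":0},{"jaw":-0.3,"tx":-5.7,"ty":24.2,"tz":13,"ax":0,"ay":0,"az":0},{"jaw":-0.3,"tx":-5.7,"ty":24.2,"tz":13,"ax":0,"ay":0,"az":0}]' 35; python3 - <<'E'
from h import *
im=manip.get_image("wrist"); W=world(im); cv2.imwrite("pics/wrist5.png",im["pixels"])
s=manip.get_state()["position"]; print(s)
bright=im["pixels"].min(-1)>90
m=bright&(W[...,2]>.15)&(W[...,2]<.26)&(np.hypot(W[...,0]-s[0],W[...,1]-s[1])<.03)
z=np.median(W[m][:,2]); q=W[m&(abs(W[...,2]-z)<.004)]; print("rim z",z,len(q),((q.max(0)+q.min(0))/2).round(4),(np.ptp(q,axis=0)*1e3).round(1))
E
```

```text
clock: 23.25
position: [0.6026, -0.0765, 0.0636]
ee_rot: [0.001, 0.924, 0.383, 0.002]
contact_force: [-0.6, 0.3, 7.0]
width: 0.0424
gripper_force: 35.2
clock: 24.5
position: [0.5444, 0.1643, 0.1914]
ee_rot: [0.0, 0.924, 0.382, -0.0]
contact_force: [0.2, -0.1, -1.3]
width: 0.0422
gripper_force: 35.9
[0.54444535 0.16410432 0.19131078]
rim z 0.20528516629765745 2092 [0.5442 0.1636 0.2048] [44.6 43.6  6.8]
```

View pics/wrist5.png

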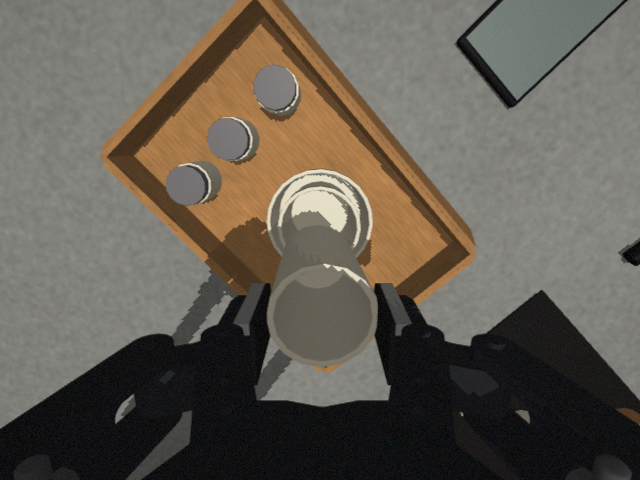

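The small cup is held upright. The three pots and the nested pair below it look correct.

```bash
python3 -m pendant '[{"jaw":-0.3,"tx":0,"ty":0.25,"tz":-3,"ax":0,"ay":0,"az":0},{"jaw":-0.3,"tx":0,"ty":0.25,"tz":-6,"ax":0,"ay":0,"az":0},{"jaw":-0.3,"tx":0,"ty":0.25,"tz":-9,"ax":0,"ay":0,"az":0},{"jaw":-0.3,"tx":0,"ty":0.25,"tz":-11,"ax":0,"ay":0,"az":0},{"jaw":-0.3,"tx":0,"ty":0.25,"tz":-11.7,"ax":0,"ay":0,"az":0},{"jaw":-0.3,"tx":0,"ty":0.25,"tz":-11.7,"ax":0,"ay":0,"az":0},{"jaw":-0.3,"tx":0,"ty":0.25,"tz":-11.7,"ax":0,"ay":0,"az":0}]' 35; python3 -m pendant '[{"jaw":0.15,"tx":0,"ty":0,"tz":0,"ax":0,"ay":0,"az":0},{"jaw":0.35,"tx":0,"ty":0,"tz":0,"ax":0,"ay":0,"az":0},{"jaw":0.4,"tx":0,"ty":0,"tz":0,"ax":0,"ay":0,"az":0},{"jaw":0.4,"tx":0,"ty":0,"tz":3,"ax":0,"ay":0,"az":0},{"jaw":0.4,"tx":0,"ty":0,"tz":9,"ax":0,"ay":0,"az":0},{"jaw":0.4,"tx":-5,"ty":-10,"tz":14,"ax":0,"ay":0,"az":0},{"jaw":0.4,"tx":-15,"ty":-20,"tz":14,"ax":0,"ay":0,"az":0},{"jaw":0.4,"tx":-20,"ty":-30,"tz":14,"ax":0,"ay":0,"az":0},{"jaw":0.4,"tx":-20,"ty":-30,"tz":14,"ax":0,"ay":0,"az":0},{"jaw":0.4,"tx":-20,"ty":-30,"tz":14,"ax":0,"ay":0,"az":0}]' 35; python3 - <<'E'
from h import *
im=manip.get_image("scene"); cv2.imwrite("pics/scene_end.png",im["pixels"])
im=manip.get_image("top")
for lo,hi in [(.08,.09),(.064,.072),(.046,.054)]:
  for c,a,p,m in blobs(im,(.4,.65,-.36,.34),lo,hi,40): print(c.round(),a,((p.max(0)+p.min(0))/2).round(4),(np.ptp(p,axis=0)*1e3).round(1))
E
```

```text
clock: 25.42
position: [0.5451, 0.1679, 0.0753]
ee_rot: [0.0, 0.924, 0.382, 0.001]
contact_force: [0.6, -0.1, -0.4]
width: 0.0424
gripper_force: 35.9
clock: 26.68
position: [0.3738, -0.0873, 0.211]
ee_rot: [0.001, 0.924, 0.383, 0.0]
contact_force: [1.1, -0.8, 0.1]
width: 0.0599
gripper_force: 0.0
[194. 240.] 172 [0.5423 0.1691 0.0842] [42.  43.2  8.5]
[472. 202.] 141 [ 0.6045 -0.3066  0.0675] [22.9 21.7  6.8]
[199. 240.] 190 [0.5442 0.1663 0.067 ] [59.8 60.8  5.9]
[147. 215.] 227 [0.5921 0.2589 0.0491] [28.2 31.5  6.3]
[199. 241.] 283 [0.5444 0.1658 0.0493] [82.3 81.4  6.7]
[146. 245.] 236 [0.5406 0.2588 0.0493] [29.8 29.9  6.5]
[381. 246.] 203 [ 0.532  -0.1483  0.0484] [30.2 29.   4.7]
[472. 246.] 204 [ 0.5284 -0.3096  0.0482] [28.5 30.5  4.4]
[338. 251.] 213 [ 0.5236 -0.0727  0.0487] [35.2 34.8  5.4]
[146. 273.] 237 [0.4922 0.2591 0.0488] [29.2 30.8  5.5]
[475. 290.] 227 [ 0.4512 -0.3105  0.0489] [31.6 32.8  5.8]
```

View pics/scene_end.png

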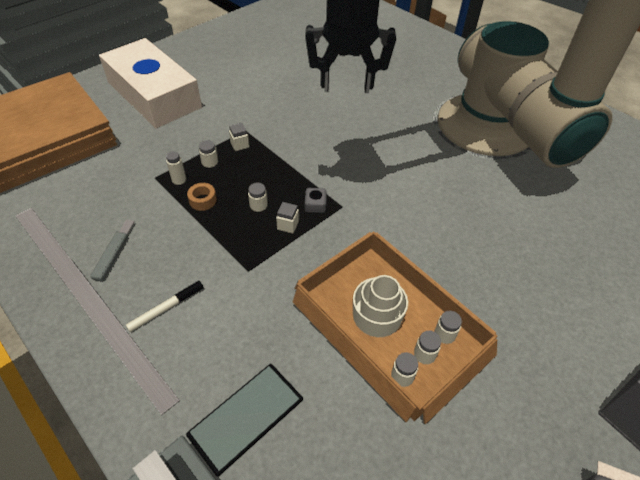

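The scene view shows the three nested cups at about (382,300) and three upright pots at (406,369), (428,346) and (449,325). Everything else is still on the mat. I'll check the small cup's seat height and tilt, then hand in.

```bash
python3 - <<'E'
from h import *
im=manip.get_image("top"); im2=manip.get_image("scene")
ok=True
for i in (im,im2):
    W=world(i); r=np.hypot(W[...,0]-.5425,W[...,1]-.1685); m=(r<.024)&(r>.0185)&(W[...,2]>.082)&(W[...,2]<.092)
    p=W[m]; a=np.linalg.lstsq(np.c_[p[:,:2]-p[:,:2].mean(0),np.ones(len(p))],p[:,2],rcond=None)[0]
    print(len(p),"slope",a[:2].round(3),"rim z",a[2].round(4)); ok&=np.hypot(*a[:2])<.09 and abs(a[2]-.0865)<.003
s=manip.get_state(); print(abs(s["qd"]).max(),s["clock"],ok)
if ok: print(manip.sign_off())
E
```

```text
150 slope [ 0.005 -0.01 ] rim z 0.085
203 slope [-0.005 -0.003] rim z 0.085
0.057287341082197754 26.875 True
the job is handed in; nothing more can be done
None
```

The job is handed in at 26.9 s of the 72 s allowed: three round pots stand upright on the carton floor, the cups are nested large–medium–small and level, and everything else looked undisturbed on the mat in the last images; no verdict came back.

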